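# Click a bead magazine into its dispenser

### The arm

A 6-joint arm with a two-finger parallel gripper is mounted at the origin on the work surface. World frame = base frame: x ahead of the robot, y to its left, z up, the work surface at z = 0. Lengths are in mm, angles in degrees, forces in N, time in s.
With the tool pointing down it reaches from about 350 to 850 mm from the base axis. Payload 8.1 kg.
Tool frame: the origin (TCP) lies where the fingers leave the gripper's body, on its centre line; the fingertips stand bot.nose_length ahead of it and the grasp point (between the pads) lies 65 mm ahead of it (bot.nose_length is the distance from the TCP to the fingertips, in mm); z points along the fingers, y is the line along which they close (so a half turn about z gives the same grasp; the last joint's range is limited). The gripper opens to 93 mm and grips with 3 to 60 N. Pads are 15 mm wide; open, the fingers measure 128 mm over their backs; the gripper's body (75 mm by 188 mm) begins 65 mm behind the grasp point.
Start: joints at [-69.179, 7.471, 85.268, -0, 87.261, -4.893], TCP at [260.351, -540.577, 302.735] pointing down, gripper open.
Joint ranges: [-169.43, 169.43], [-51.17, 129.36], [1.28, 143.12], [-76.62, 256.62], [0, 156.53], [-152.29, 152.29]. Speed limits (degrees/s): [136.94, 136.94, 159.86, 180, 180, 180].

### API

Orientations are given as [roll, pitch, yaw] about the fixed x, y, z axes, in that order (R = Rz(yaw) Ry(pitch) Rx(roll)).
In Python, from workcell import bot gives the robot as it stands. Calls block until the motion is done:
- bot.reach(position, orientation): joint-space move of the TCP to a pose.
- bot.line_to(position, attitude=None, vel=150): straight line of the TCP; attitude=None keeps the orientation; vel is the mean speed in mm/s.
- bot.set_joints(angles): joint-space move.
- bot.move_gripper(opening): finger opening in mm; the grip force is fixed at half the most; returns when the fingers have stopped.
- bot.dwell(seconds).
- bot.solve_ik(position, orientation): joint angles nearest the present ones, or None.
- bot.sense(): the state.
- bot.camera(name): name is "side" or "top"; returns a dict with "frame" (384x512x3 uint8, red, green, blue), "vfov" (degrees; the focal length in pixels is half the picture's height over the tangent of half this angle, whatever the lens; pixels are square), "cx", "cy" (the principal point, pixels), "R" (3x3) and "t" (3): a world point X has camera coordinates R X + t. Camera axes: x right, y down, z forward; pixel columns grow to the right and rows downward; lengths in mm; the calibration is good to about 2 mm. A picture is of the moment at which its call begins. There is no depth.
A pose or a line that the arm cannot do raises bot.IKError and nothing moves.
- bot.finish_job(): hands the job in; it is judged then, once.
The state is a dict: "t": time; "joint_pos": joint angles; "joint_velocities": joint speeds; "joint_efforts": joint torques, N m; "tool_pos": TCP position; "orientation": TCP orientation; "contact_force": force on the tool from outside, world axes, zero at the start; "torque": the same for the moment, N m; "finger_gap": finger opening in mm; "finger_force": force on a finger pad.
Only numpy, scipy, OpenCV 4.12 (cv2) and the standard library are available. Lean on these libraries where they do the work, as an engineer would, in place of code of your own. Each camera call takes 0.05 s, during which the arm holds its last target. There are 200 camera calls.

### The job

Pick up the square white bead magazine and push it, foot down, into the square metal pocket of the bead dispenser until the sprung side ball clicks into its waist and it sits home on the stop, then let go. The stop is hand-set and its depth is not known, so feel for it and press gently, without forcing (a firm finger's push of about 15 N is enough, 40 N is too much). Do not disturb the jar, the tin or the dish.

Things in the scene. Friction and masses are not known exactly. Their poses are not given: they have to be found in the camera images.
- mag_center (a point): Centre of the bead magazine, 47.5 mm above its foot. Loose, upright on the bench, 85 to 170 g: a square white plastic column 30 x 30 x 95 mm with two turquoise beads behind its windows. z up its length, x and y across its faces; all four sides alike, so any quarter turn will do. Grip it 65 to 85 mm above the foot, where its sides are flat and solid
- mag_foot (a point): Centre of the magazine's underside; axes as mag_center. From the foot up: a taper from 22 mm square at the foot to 30 mm square at 8 mm; 30 mm square up to 18 mm; a waist 20 mm square from 18 to 30 mm; 30 mm square from 30 to 95 mm
- holder_mouth (a point): Centre of the pocket's mouth, level with its rim, 64 mm above the bench. The pocket is an upright aluminium tube, inside 31.5 x 31.5 mm, walls 5 mm, open at the top. z up, x and y across its inner faces; the ball is in the +x wall. The magazine's foot comes to rest on a stiff steel stop 32 to 46 mm below the mouth: set by hand, different each time, not measured
- holder: The bead dispenser, fixed to the bench; origin on the bench, under the pocket's axis; axes as holder_mouth. Wooden base 150 x 90 x 10 mm (x -100 to +50 mm, y +-45 mm) with a bead tray on its -x side, and the pocket. A dark cylinder, 18 mm across, outside the +x wall carries the ball; its axis is 24 mm above the stop, level with the middle of a seated magazine's waist
- ball (a joint): Travel of the steel ball (14 mm across) back into its carrier, m: 0 = fully out, 4 mm into the pocket (pocket empty, or ball sprung into the waist); 2.5 to 3.3 mm while the foot slides past it. Spring 2.5 N at 0 plus 0.5 N per mm. Pushing the foot past it takes some 5 to 12 N, then less, then the stop is hard
- jar: Bystander: round glass jar with a metal cap, 38 mm across, 85 mm tall, loose; origin at the centre of its underside
- tin: Bystander: round low metal tin, 52 mm across, 48 mm tall, loose; origin at the centre of its underside
- dish: Bystander: round white ceramic dish, 84 mm across, 26 mm tall, loose; origin at the centre of its underside
There are look-alikes about, which are no part of the job. Leave any green or pink look-alike of the part that bears mag_center alone.

How it is judged (in metres and radians):
On the way, in this order (a step that is already met when the one before it is completed fails the run):
1. the magazine is lifted off the bench (height (world z) of mag_center above 0.09 m), for 0.1 s.
2. the magazine is pushed by the gripper into the pocket until the ball has clicked into its waist (z of mag_foot in the frame of holder_mouth below -0.031 m and horizontal distance between mag_foot and holder_mouth below 0.004 m and value of joint ball below 0.0012 m and contact force between the fingers and magazine above 0.5 N), for 0.1 s.
At the end, for the whole second after the job is handed in: The magazine stands still in the pocket, upright within 0.1 rad, its foot more than 31 mm below the mouth and within 4 mm of the pocket's axis, with the ball sprung into its waist (ball within 1.2 mm of fully out) (z of mag_foot in the frame of holder_mouth below -0.031 m and horizontal distance between mag_foot and holder_mouth below 0.004 m and angle between mag_center's own z axis and vertical below 0.1 rad and value of joint ball below 0.0012 m and linear speed of magazine below 0.02 m/s); the robot touches nothing.
It fails at once if the magazine is forced: more than 40 N between it and the dispenser (contact force between magazine and holder above 40 N).
It fails at once if the jar is disturbed (moved over 20 mm) (distance of jar from where it was at the start of the episode above 0.02 m).
It fails at once if the tin is disturbed (moved over 20 mm) (distance of tin from where it was at the start of the episode above 0.02 m).
It fails at once if the dish is disturbed (moved over 20 mm) (distance of dish from where it was at the start of the episode above 0.02 m).
It also fails if it takes over 48 s, if anything falls off the work surface, if the arm or the gripper's body presses on something with over 40 N, if the wrist force passes 120 N, or if a joint passes its speed limit or range.

## Working session

There is one attempt and no reset: what is moved stays moved. The work goes in short steps, each a Python script; the robot and the scene stay as the last script left them, time stands still between calls to the robot, and variables do not carry over. Pictures are saved under pics/ and viewed, at most 10 in all, crops included, and the job is handed in when it is done.

```bash
mkdir -p pics; python3 - <<'E'
from workcell import bot
import cv2,pickle
d={}
for n in("side","top"):
    c=bot.camera(n);d[n]=c
    cv2.imwrite(f"pics/{n}0.png",cv2.resize(c["frame"][...,::-1],(800,600),interpolation=cv2.INTER_CUBIC))
    print(n,c["vfov"],c["cx"],c["cy"],c["R"],c["t"])
pickle.dump(d,open("cam.pkl","wb"))
s=bot.sense();print(s["t"],bot.nose_length,s["orientation"],s["finger_gap"])
E
```

```text
side 54.15589929862098 255.47104450843935 192.5907007317688 [[-0.81661028 -0.57718154  0.0030203 ]
 [-0.37756289  0.53021247 -0.75915809]
 [ 0.43657064 -0.62107665 -0.65089928]] [529.51773347 236.93101442 488.02110734]
top 54.601911010144796 262.03030800716886 187.98112682459754 [[ 0.0055325  -0.99891194  0.04630695]
 [-0.99053128 -0.0118267  -0.13677684]
 [ 0.13717567 -0.04511177 -0.98951896]] [ 42.26271649 598.58606885 755.11352903]
0.1 84.1 [-1.79906913e+02 -7.71868623e-03  2.57150080e+01] 93.31096339535942
```

View pics/side0.png

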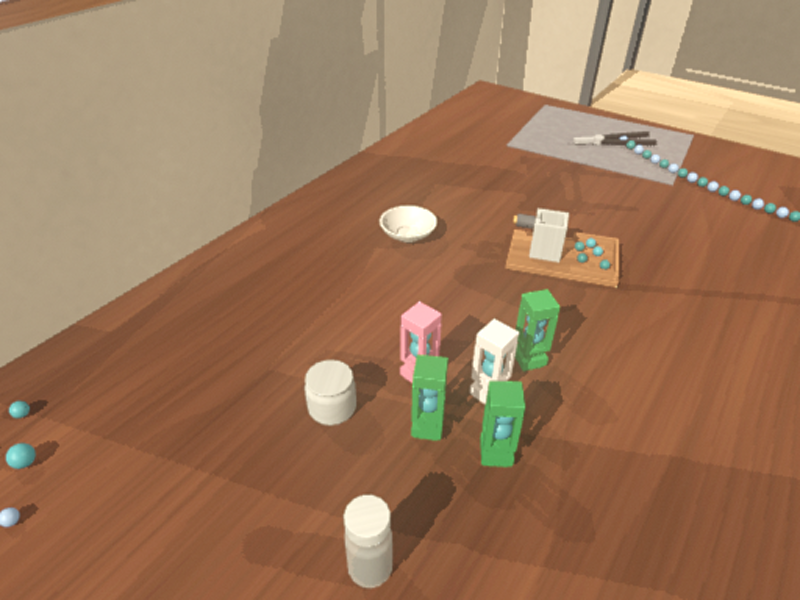

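View pics/top0.png

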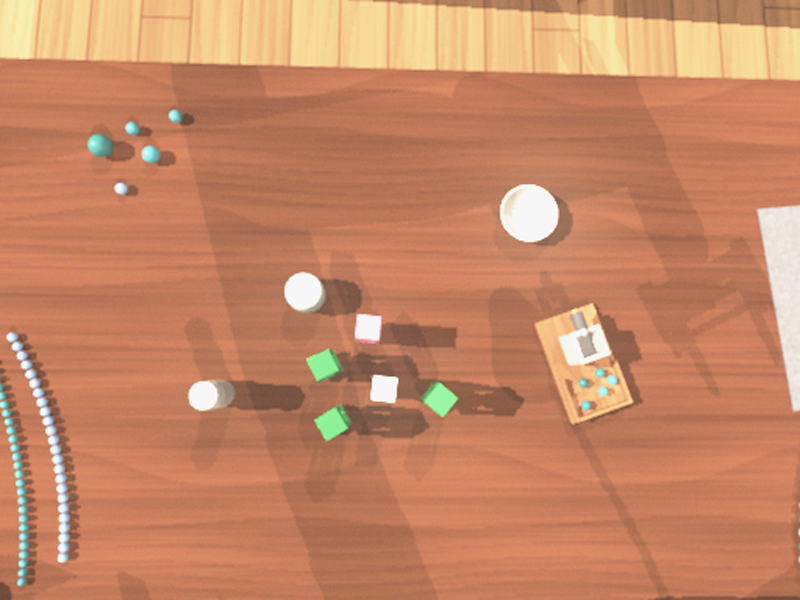

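The top picture shows the candidates as four-sided columns. White is at (384,389) in the top view and (494,360) in the side view. Pink is at (368,328), and the greens are at (323,364), (332,422) and (439,398). Only the white one fits the description. The holder pocket is at (585,343), with the ball carrier above it and up-image. I'll confirm with crops of the magazine cluster and the pocket.

```bash
python3 - <<'E'
import cv2,pickle,numpy as np
d=pickle.load(open("cam.pkl","rb"))
f=d["top"]["frame"][...,::-1]; g=d["side"]["frame"][...,::-1]
def crop(f,x,y,w,h,k): return cv2.resize(f[y:y+h,x:x+w],(w*k,h*k),interpolation=cv2.INTER_CUBIC)
# top crops: mag cluster (x195..295,y195..295)  ; holder (335..415,190..275)
a=crop(f,200,200,100,75,8);b=crop(f,335,190,80,75,8)
c=crop(g,250,170,120,100,6)
cv2.imwrite("pics/a.png",a);cv2.imwrite("pics/b.png",b)
cv2.imwrite("pics/c.png",np.hstack([crop(g,295,195,50,75,8),crop(g,318,125,50,75,8)]))
E
```

```text
(no output)
```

View pics/a.png

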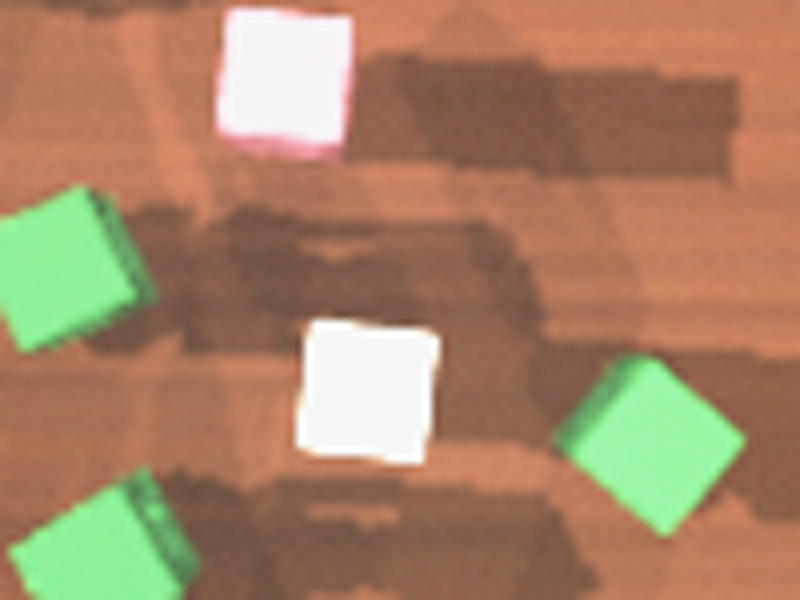

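View pics/b.png

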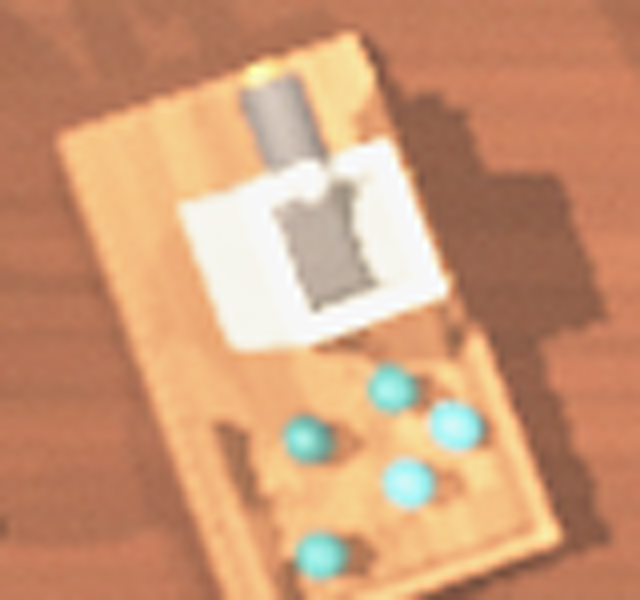

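View pics/c.png

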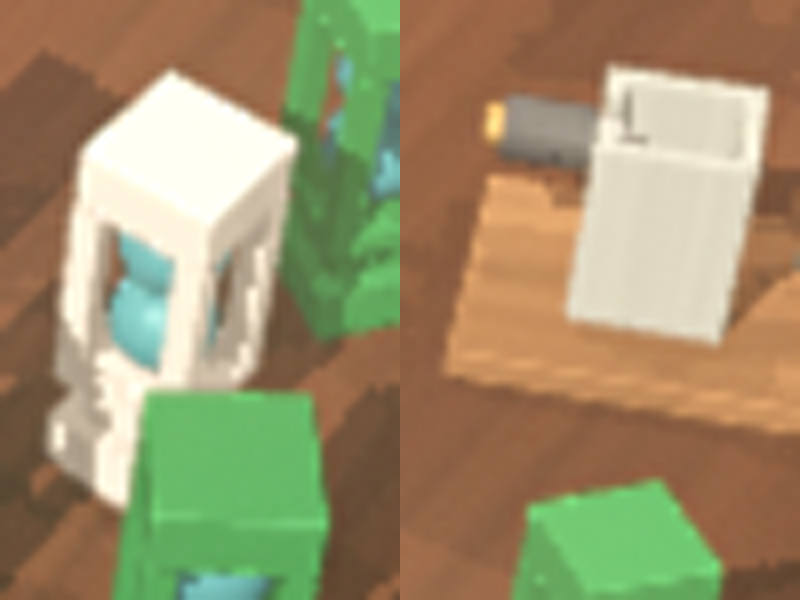

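The crops confirm it: the white column with turquoise beads is the magazine, with clear gaps to its neighbours. The rim and the carrier (dark with a gold end) are visible too. Next I'll fit the poses from the corner pixels in both views.

```bash
cat >h.py <<'E'
import numpy as np,pickle
from scipy.optimize import least_squares
d=pickle.load(open("cam.pkl","rb"))
def proj(n,X):
    c=d[n];f=192/np.tan(np.radians(c["vfov"]/2));p=np.asarray(X)@np.array(c["R"]).T+c["t"]
    return np.c_[c["cx"]+f*p[:,0]/p[:,2],c["cy"]+f*p[:,1]/p[:,2]]
def px(pts,k,o): return (np.array(pts,float)+.5)/k-.5+np.array(o)
def world(p,L):
    a=np.radians(p[2]);R=np.array([[np.cos(a),-np.sin(a)],[np.sin(a),np.cos(a)]])
    L=np.array(L,float);return np.c_[L[:,:2]@R.T+p[:2],L[:,2]]
def fit(obs,p0,cams=("top","side")):
    r=lambda p:np.concatenate([(proj(n,world(p,L))-P).ravel() for n,L,P in obs if n in cams])
    s=least_squares(r,p0,x_scale=[10,10,10]);return s.x,np.round(s.fun.reshape(-1,2),2)
E
python3 - <<'E'
from h import *
h=15
# top: TL=(+x,+y) TR=(+x,-y) BR=(-x,-y) BL=(-x,+y)
S=[[h,h,95],[h,-h,95],[-h,-h,95],[-h,h,95]]
T=px([(312,318),(440,335),(424,464),(298,448)],8,(200,200))
# side pts in ring order; choose cyclic shift/direction later
D=px([(172,70),(298,148),(210,225),(82,150)],8,(295,195))
m,e=fit([("top",S,T)],[450,0,0]);print("top only",m,e.tolist())
P=proj("side",world(m,S));D=np.array([D[np.argmin(((D-q)**2).sum(1))] for q in P]);print(P-D)
for c in(("side",),("top","side")): print(c,*fit([("top",S,T),("side",S,D)],m,c))
m=fit([("top",S,T),("side",S,D)],m)[0];print("MAG",m)
print('holder')
b=20.75
Lt=[[50,45,10],[50,-45,10],[b,-b,64],[-b,-b,64]]
T=px([(58,135),(360,32),(388,138),(450,292)],8,(335,190))
q,e=fit([("top",Lt,T)],[450,-250,20]);print("top only",q,e.tolist())
S=[[b,b,64],[b,-b,64],[-b,-b,64],[-b,b,64]]
D=px([(208,65),(370,90),(352,165),(190,150)],8,(318,125))
P=proj("side",world(q,S));D=np.array([D[np.argmin(((D-v)**2).sum(1))] for v in P]);print(P-D)
for c in(("side",),("top","side")): print(c,*fit([("top",Lt,T),("side",S,D)],q,c))
E
```

```text
top only [471.7068512   81.19564278  -6.54685366] [[0.38, 0.46], [-0.32, 0.19], [-0.21, -0.4], [0.15, -0.25]]
[[ 0.16769262 -1.00770474]
 [ 0.07089095 -0.6858435 ]
 [ 0.31261238 -1.75254187]
 [ 0.34208946 -1.17915846]]
('side',) [470.76122224  83.69933128  -7.60657208] [[-0.14 -0.02]
 [ 0.09  0.4 ]
 [ 0.19 -0.42]
 [-0.14  0.05]]
('top', 'side') [471.32439138  82.25485091  -7.10855994] [[-0.08  0.59]
 [-0.8   0.47]
 [-0.85 -0.13]
 [-0.47 -0.13]
 [ 0.02 -0.62]
 [ 0.1  -0.23]
 [ 0.26 -1.18]
 [ 0.1  -0.66]]
MAG [471.32439138  82.25485091  -7.10855994]
holder
top only [ 531.04089568 -192.45362104   19.70517821] [[0.56, 0.04], [-0.25, -0.19], [0.05, 0.29], [-0.34, -0.14]]
[[ 0.84182747 -0.78076449]
 [ 0.48215353 -0.24441277]
 [-0.28520025 -0.58678214]
 [ 0.81443606  0.34388931]]
('side',) [ 531.32731622 -190.72096753   18.59992679] [[ 0.19 -0.58]
 [ 0.22 -0.01]
 [-0.55 -0.15]
 [ 0.14  0.75]]
('top', 'side') [ 531.32728602 -191.80090527   19.17339092] [[ 0.39 -0.34]
 [-0.28 -0.21]
 [-0.15  0.21]
 [-0.7  -0.16]
 [ 0.5  -0.75]
 [ 0.33 -0.19]
 [-0.45 -0.44]
 [ 0.46  0.48]]
```

```bash
python3 - <<'E'
from workcell import bot
import numpy as np,cv2
x,y,w=471.3,82.2,82.9
bot.move_gripper(52)
bot.reach([x,y,250],[180,0,w])
bot.line_to([x,y,142])
bot.move_gripper(20)
s=bot.sense();print(s["t"],s["finger_gap"],s["finger_force"],s["contact_force"])
bot.line_to([x,y,260])
s=bot.sense();print(s["t"],s["finger_gap"],s["finger_force"],s["contact_force"],s["tool_pos"])
bot.reach([531.3,-191.8,270],[180,0,19.2+90])
bot.line_to([531.3,-191.8,225])
bot.dwell(.3);s=bot.sense();print(s["t"],s["contact_force"],s["tool_pos"],s["orientation"])
o=[]
for n,(u,v) in(("side",(310,80)),("top",(330,180))):
    f=bot.camera(n)["frame"][...,::-1]
    o.append(cv2.resize(f[v:v+100,u:u+66],(396,600),interpolation=cv2.INTER_CUBIC))
cv2.imwrite("pics/d.png",np.hstack(o))
E
```

```text
4.6417 30.04660029881136 29.87706810235977 [ 0.07387267 -0.10031121  4.3696622 ]
5.575 30.054841937193444 29.874130189418793 [-0.92881468  0.39639951 -1.05092009] [470.7060115   82.1415295  258.71334814]
7.4083 [-0.42509546 -0.48376208 -1.20400889] [ 531.81293859 -191.96976713  226.16972242] [1.79922126e+02 7.39021526e-02 1.09202020e+02]
```

View pics/d.png

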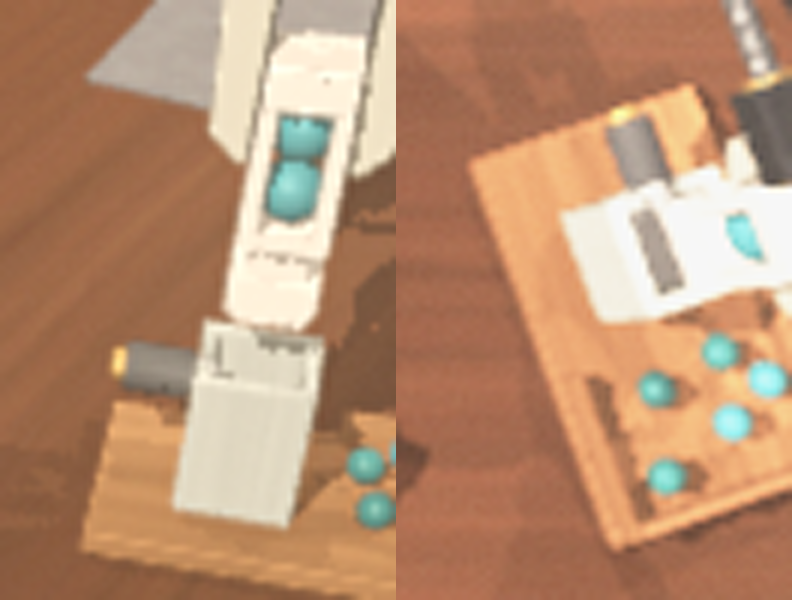

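The side view shows the magazine held upright, with its foot at about (265,325) and centred over the rim, square to it. In the top view its faces are parallel to the pocket. I'll feel my way in, watching the force at each step.

```bash
cat >feel.py <<'E'
from workcell import bot
import numpy as np
def feel(cmd,b,zend,lim,step=2.,gain=0.1,vel=25,lat=1.0):
    cmd=np.array(cmd,float)
    while cmd[2]>zend:
        cmd[2]-=step
        bot.line_to(list(cmd),vel=vel);bot.dwell(.1)
        s=bot.sense();F=np.array(s["contact_force"])-b
        print(round(s["t"],2),cmd.round(2),np.array(s["tool_pos"]).round(2),F.round(2),np.round(s["torque"],2))
        if F[2]>lim: break
        L=F[:2]
        if np.hypot(*L)>lat: cmd[:2]+=np.clip(gain*L,-.5,.5)
    return cmd
E
python3 - <<'E'
from feel import *
s=bot.sense();b=np.array(s["contact_force"])
print(feel([531.1,-191.8,225],b,190,5))
E
```

```text
7.86 [ 531.1 -191.8  223. ] [ 531.02 -191.82  222.89] [-0.17 -1.26 -2.17] [-0.05 -0.11  0.01]
8.21 [ 531.08 -191.93  221.  ] [ 531.05 -191.93  220.93] [-0.28 -1.47 -1.22] [-0.05 -0.11 -0.03]
8.56 [ 531.06 -192.07  219.  ] [ 531.03 -192.04  218.95] [-0.42 -1.59 -1.45] [-0.03 -0.11 -0.03]
8.91 [ 531.01 -192.23  217.  ] [ 531.   -192.24  216.98] [-0.6  -1.28 -1.05] [-0.03 -0.11  0.04]
9.26 [ 530.95 -192.36  215.  ] [ 530.91 -192.34  214.95] [-0.53 -1.78 -1.8 ] [ 0.01 -0.09  0.04]
9.61 [ 530.9  -192.54  213.  ] [ 530.88 -192.53  212.93] [-0.24 -1.16 -1.23] [-0.02 -0.08 -0.  ]
9.96 [ 530.88 -192.65  211.  ] [ 530.84 -192.65  210.95] [-0.28 -0.7  -1.18] [-0.02 -0.15  0.03]
10.31 [ 530.88 -192.65  209.  ] [ 530.84 -192.63  208.94] [-0.01 -0.63 -1.58] [ 0.01 -0.11  0.04]
10.66 [ 530.88 -192.65  207.  ] [ 530.85 -192.63  206.96] [-0.72 -0.9  -1.57] [-0.01 -0.14  0.01]
11.01 [ 530.8  -192.74  205.  ] [ 530.79 -192.74  204.97] [-1.   -2.05 -1.17] [-0.03 -0.11 -0.01]
11.36 [ 530.7  -192.95  203.  ] [ 530.69 -192.94  202.96] [-0.38 -2.1  -1.66] [-0.06 -0.05 -0.01]
11.71 [ 530.67 -193.16  201.  ] [ 530.78 -192.95  201.07] [-0.09  1.44  0.29] [ 0.51 -0.16 -0.01]
12.06 [ 530.66 -193.01  199.  ] [ 530.88 -192.45  199.5 ] [-0.09  4.06  5.3 ] [ 1.12  0.08 -0.01]
[ 530.65693525 -193.0149613   199.        ]
```

```bash
python3 - <<'E'
from feel import *
b=np.array([-.8,-1.75,-2.6])
bot.line_to([531.0,-191.2,203],vel=30)
print(feel([531.0,-191.2,203],b,183,5,lat=1.2,gain=.12))
E
```

```text
12.71 [ 531.  -191.2  201. ] [ 530.87 -191.25  200.78] [1.65 1.86 1.63] [-0.02 -0.13  0.03]
13.06 [ 531.2  -190.98  199.  ] [ 531.18 -190.97  198.95] [1.44 1.62 1.19] [-0.05 -0.07 -0.01]
13.41 [ 531.37 -190.78  197.  ] [ 531.25 -190.84  196.88] [0.01 1.43 1.96] [-0.19  0.07  0.01]
13.76 [ 531.37 -190.61  195.  ] [ 531.19 -190.81  194.87] [-1.9  -1.4   2.58] [-0.53  0.45 -0.02]
14.11 [ 531.15 -190.78  193.  ] [ 531.02 -190.88  192.83] [-0.9  -0.39  3.7 ] [-0.61  0.49 -0.01]
14.46 [ 531.15 -190.78  191.  ] [ 530.71 -190.59  190.3 ] [-2.45  0.05  0.02] [-0.48  0.65 -0.05]
14.81 [ 530.85 -190.77  189.  ] [ 530.61 -190.67  188.6 ] [-1.91 -0.3  -0.13] [-0.48  0.7  -0.  ]
15.16 [ 530.62 -190.81  187.  ] [ 530.5  -190.86  186.8 ] [-1.84 -0.61 -0.06] [-0.67  0.69  0.04]
15.51 [ 530.4  -190.88  185.  ] [ 530.38 -190.93  184.92] [-1.73 -0.39  0.89] [-0.71  0.56 -0.  ]
15.86 [ 530.19 -190.93  183.  ] [ 530.24 -190.97  182.93] [-0.93 -0.56  0.05] [-0.68  0.43 -0.  ]
[ 530.19283174 -190.92756174  183.        ]
```

```bash
python3 - <<'E'
from feel import *
b=np.array([-.8,-1.75,-2.6])
print(feel([530.4,-190.93,183],b,150,9,step=1,lat=99,vel=15))
E
```

```text
16.21 [ 530.4  -190.93  182.  ] [ 530.4  -190.92  182.05] [-1.78 -1.67  2.83] [-0.53  0.61  0.01]
16.56 [ 530.4  -190.93  181.  ] [ 530.38 -190.92  180.96] [-1.4  -0.07  3.16] [-0.56  0.58 -0.03]
16.91 [ 530.4  -190.93  180.  ] [ 530.35 -190.91  179.9 ] [-2.25 -1.06  2.7 ] [-0.53  0.6  -0.01]
17.26 [ 530.4  -190.93  179.  ] [ 530.27 -190.9   178.76] [-1.95  0.29  1.23] [-0.54  0.62 -0.  ]
17.61 [ 530.4  -190.93  178.  ] [ 530.29 -190.89  177.79] [-2.54 -0.56  0.97] [-0.55  0.54 -0.02]
17.96 [ 530.4  -190.93  177.  ] [ 530.34 -190.9   176.88] [-2.04 -0.87  0.54] [-0.48  0.6   0.  ]
18.31 [ 530.4  -190.93  176.  ] [ 530.32 -190.89  175.81] [-1.47 -1.09  0.09] [-0.45  0.48 -0.05]
18.66 [ 530.4  -190.93  175.  ] [ 530.37 -190.9   174.87] [-1.35 -0.42 -1.52] [-0.36  0.42  0.03]
19.01 [ 530.4  -190.93  174.  ] [ 530.52 -190.78  173.96] [-0.94  0.56 -0.99] [-0.26  0.13  0.02]
19.36 [ 530.4  -190.93  173.  ] [ 530.67 -190.89  173.23] [0.94 1.55 1.07] [-0.01 -0.05  0.  ]
19.71 [ 530.4  -190.93  172.  ] [ 530.77 -191.03  172.43] [2.05 2.6  2.88] [-0.04 -0.26  0.04]
20.06 [ 530.4  -190.93  171.  ] [ 530.86 -191.08  172.4 ] [-1.96  3.56 11.49] [ 0.26  0.48 -0.02]
[ 530.4  -190.93  171.  ]
```

At tool z of about 174 the force went negative, with the side force vanishing, which is the ball's click. A hard stop followed at 172.4, about 33.6 mm deep. I'll press a touch more, relax, let go and look.

```bash
python3 - <<'E'
from feel import *
import cv2
b=np.array([-.8,-1.75,-2.6])
bot.line_to([530.6,-190.93,170.7],vel=10);bot.dwell(.3)
s=bot.sense();print(s["tool_pos"],np.array(s["contact_force"])-b)
bot.line_to([530.6,-190.95,172.2],vel=10);bot.dwell(.2)
s=bot.sense();print(s["tool_pos"],np.array(s["contact_force"])-b)
bot.move_gripper(56)
bot.line_to([530.6,-190.95,290],vel=100)
bot.reach([400,-320,300],[180,0,60]);bot.dwell(.2);s=bot.sense();print(s["t"],s["contact_force"],s["finger_gap"])
o=[]
for n,(u,v) in(("side",(310,80)),("top",(340,180))):
    f=bot.camera(n)["frame"][...,::-1]
    o.append(cv2.resize(f[v:v+100,u:u+66],(396,600),interpolation=cv2.INTER_CUBIC))
cv2.imwrite("pics/e.png",np.hstack(o))
E
```

```text
[ 530.93798647 -191.10026652  172.38460042] [-2.68636186  4.53153499 14.49440064]
[ 530.69207912 -191.01417301  172.42075408] [-0.87887986  2.79397002  7.17295435]
24.0417 [ 0.92786925 -0.65517247  0.30157806] 56.00200436042019
```

View pics/e.png

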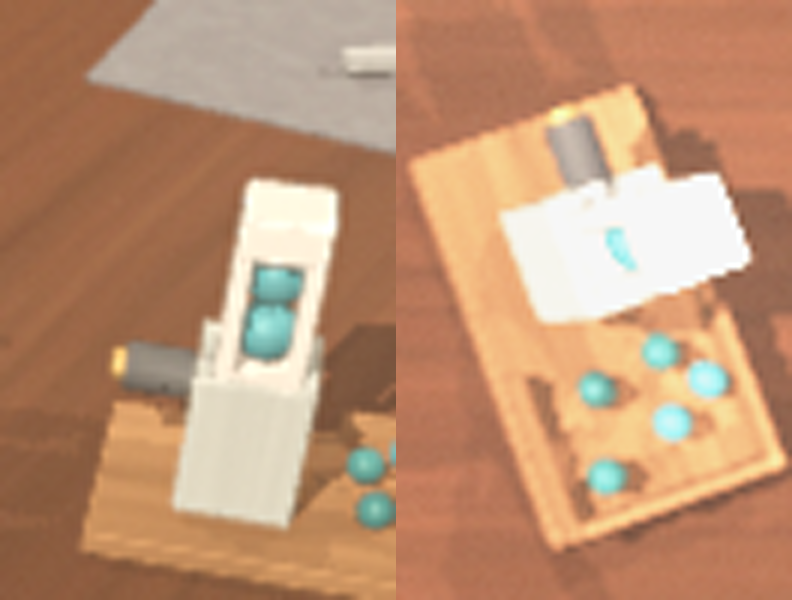

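The picture shows the magazine upright in the pocket: top at (290,205) and rim at (255,375) in the side half. It was let go and nothing moved with the gripper. It stayed against a hard stop at 14.5 N after the click, so I'm handing it in.

```bash
python3 -c "
from workcell import bot
print(bot.finish_job())"
```

```text
the job is handed in; nothing more can be done
None
```

The white magazine is in the pocket and released, and I've handed the job in. It stopped hard about 33.6 mm below the mouth after the ball appeared to click in, and the press peaked at about 14.5 N. The judge returned no verdict. I inferred the click from the forces, since I could not read the ball's travel. I did not re-check the jar, tin or dish in a final picture.

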